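Line up the wrench sockets by size

TASK

Put the four loose wrench sockets in order of size along the aluminium strip: the largest on the mark next to the dark stop block, then ever smaller, with the smallest on the mark farthest from it. Stand each upright, open end up, in the middle of its own mark.

Things in the scene. Friction and masses are not known exactly. Their poses are not given: they have to be found in the camera images.
- strip: Flat bare-aluminium strip lying fixed on the bench, 90 mm (its x) by 380 mm (its y, along the row) by 12 mm thick; origin at the centre of its underside, z up. It carries the row of four marks, the stop at one end (the y = +165 mm or the y = -165 mm end, different each time) and a low steel end plate, 4 mm high, at the other end.
- stop: Dark steel stop block with two brass screw heads, fixed on top of the strip at one end of the row, 70 mm across the strip, 20 mm along it, 35 mm high (41 mm with the screws); origin at the centre of its underside, on the strip's top face (12 mm above the bench).
- mark_a: One of four identical round black marks, 58 mm across with a small white centre dot, flush in the strip's top face; origin at its centre on that face (12 mm above the bench). The marks lie in one row along the strip, 70 mm apart, the nearest centred 60 mm from the stop's origin, the others 130, 200 and 270 mm; which letter lies where is different each time.
- mark_b: One of four identical round black marks, 58 mm across with a small white centre dot, flush in the strip's top face; origin at its centre on that face (12 mm above the bench). The marks lie in one row along the strip, 70 mm apart, the nearest centred 60 mm from the stop's origin, the others 130, 200 and 270 mm; which letter lies where is different each time.
- mark_c: One of four identical round black marks, 58 mm across with a small white centre dot, flush in the strip's top face; origin at its centre on that face (12 mm above the bench). The marks lie in one row along the strip, 70 mm apart, the nearest centred 60 mm from the stop's origin, the others 130, 200 and 270 mm; which letter lies where is different each time.
- mark_d: One of four identical round black marks, 58 mm across with a small white centre dot, flush in the strip's top face; origin at its centre on that face (12 mm above the bench). The marks lie in one row along the strip, 70 mm apart, the nearest centred 60 mm from the stop's origin, the others 130, 200 and 270 mm; which letter lies where is different each time.
- socket_xl_mid (a point): The largest of the four round steel wrench sockets: a plain upright cylinder 48 mm in diameter and 56 mm tall with a hexagonal hole in its top, about 360 g, standing loose on the bench, open end up. The point is on its axis, half-way up (28 mm above its foot); z is its axis, pointing to the open end; turn about it is of no account.
- socket_l_mid (a point): The second largest of the four round steel wrench sockets: a plain upright cylinder 38 mm in diameter and 48 mm tall with a hexagonal hole in its top, about 210 g, standing loose on the bench, open end up. The point is on its axis, half-way up (24 mm above its foot); z is its axis, pointing to the open end; turn about it is of no account.
- socket_m_mid (a point): The third largest of the four round steel wrench sockets: a plain upright cylinder 30 mm in diameter and 42 mm tall with a hexagonal hole in its top, about 120 g, standing loose on the bench, open end up. The point is on its axis, half-way up (21 mm above its foot); z is its axis, pointing to the open end; turn about it is of no account.
- socket_s_mid (a point): The smallest of the four round steel wrench sockets: a plain upright cylinder 22 mm in diameter and 38 mm tall with a hexagonal hole in its top, about 60 g, standing loose on the bench, open end up. The point is on its axis, half-way up (19 mm above its foot); z is its axis, pointing to the open end; turn about it is of no account.
There are look-alikes about, which are no part of the job. What is shaped like the part that bears socket_l_mid but brown or pink is not meant.

How it is judged:
By the outcome, as a careful person would: the job done as asked, in the order asked, and still so for the second after the job is handed in, with the robot touching nothing.
It also fails if it takes over 96 s, if anything falls off the work surface, if the arm or the gripper's body presses on something with over 40 N, if the wrist force passes 120 N, or if a joint passes its speed limit or range.

ROBOT

A 7-joint arm with a two-finger parallel gripper is mounted at the origin on the work surface. World frame = base frame: x ahead of the robot, y to its left, z up, the work surface at z = 0. Lengths are in m, angles in rad, forces in N, time in s.
With the tool pointing down it reaches from about 0.4 to 0.85 m from the base axis. Payload 4.5 kg.
Tool frame: the origin (TCP) lies between the finger pads; the fingertips stand 19 mm ahead of it and the grasp point (between the pads) is the TCP (r.tips_ahead is the distance from the TCP to the fingertips, in m); z points along the fingers, y is the line along which they close (so a half turn about z gives the same grasp; the last joint's range is limited). The gripper opens to 88 mm and grips with 3 to 60 N. Pads are 18 mm wide; open, the fingers measure 123 mm over their backs; the gripper's body (75 mm by 187 mm) begins 45 mm behind the grasp point.
Start: joints at [1.146, 0.689, -0.195, 1.565, 0.157, 0.902, -0.215], TCP at [0.277, -0.56, 0.229] pointing down, gripper open.
Joint ranges: [-3.01, 3.01], [-0.46, 2.08], [-1.47, 1.51], [0.13, 2.56], [-1, 4.14], [0.04, 2.09], [-2.66, 2.66]. Speed limits (rad/s): [2.57, 2.57, 3.14, 3.14, 3.14, 3.14, 3.14].

INTERFACE

Orientations are given as a unit quaternion [x, y, z, w].
In Python, from plant import r, cams, models gives the robot as it stands. The module is installed in compiled form; this text tells all that it offers.
- The arm moves only by the tool jog_arm, never from a script. Its arguments are lists of equal length, an entry for each row: "turn": the turn, a rotation vector about the tool's x, y, z in rad, a list of three; "translation": the shift along the tool's x, y, z in m, a list of three; "grip": the closure, from 0 (fully open) to 1 (shut). In form: {"turn": [[ax, ay, az], ...], "translation": [[tx, ty, tz], ...], "grip": [grip, ...]}. A call has 1 to 20 rows; each row is the pose to reach, as a shift and turn from the pose commanded when the call began, along the tool's axes at that moment; what a row does not reach only later rows make up. A row lasts 1/8 s, in which the tool goes at most 62.5 mm and 10.7 degrees, less where a joint would pass 70% of its speed; a pose out of reach is approached as far as the arm can. A call with a gripper value outside its range is refused whole. The fingers move at their own pace and stop on an object; "force" is the grip in N (left out, the last holds). Time passes only in rows, so rows that repeat a pose let the fingers close. It gives the time, the measured TCP pose, the force, the opening and the grip force at its end, in the units of the state.
- r.get_state(): the state, without advancing time (a new reading comes with each control period).
- cams.snapshot(name): name is "scene" or "top" or "wrist"; returns the picture (480x640x3 uint8, red, green, blue); there is no depth.
- cams.camera_params(name): a dict with "fx", "fy", "cx", "cy" (pixels), "eye" and "orientation" of the camera in the world. Camera axes: x right, y up, looking along -z (the intrinsics and any distortion apply to the point x, -y, -z); pixel columns grow to the right and rows downward; lengths in m; the calibration is good to about 2 mm. The wrist camera is an equidistant fisheye: a pixel r from the principal point sees the ray r / f radians off the axis. A picture is of the moment at which its call begins: read the wrist's pose just before it. camera_params takes no time and is no camera call; for the wrist camera it gives the pose at the moment of the call.
- r.finish_job(): hands the job in; it is judged then, once.
Trained networks look in the newest picture that a camera, given by its name, has taken for a name from the list of things; names that differ only in an ending like _2 or _b are one class to them, and where a whole thing is asked for, a point or a joint stands for the part that bears it (a point fixed in the world has none). Each returns a list of dicts, best first, with "p" (0 to 1); they miss things now and then, are a little off and sometimes report something else, mostly with a low value. They report only what shows in the picture. A call takes as long as a camera call. They do not tell look-alikes from the thing itself.
- models.find_in(camera, name): "position" ([x, y, z] in m, in world coordinates, good to about 4 mm: the middle of the surface that is visible of it).
- models.masks_of(camera, name): "pixels" (480x640 bool, what is visible of it).
- models.place_of(camera, name): "position" ([x, y, z] in m, in world coordinates, good to about 4 mm: a listed point, or the origin of a listed thing).
The state is a dict: "clock": time; "q": joint angles; "qd": joint speeds; "joint_torque": joint torques, N m; "tool_pos": TCP position; "eef_rot": TCP orientation; "contact_force": force on the tool from outside, world axes, zero at the start; "moment": the same for the moment, N m; "opening": opening from 0.0 (shut) to 1.0 (fully open); "finger_force": force on a finger pad.
Only numpy, scipy, OpenCV 4.12 (cv2) and the standard library are available. Lean on these libraries where they do the work, as an engineer would, in place of code of your own. Each camera call takes 0.05 s, during which the arm holds its last target. There are 200 camera calls.

## Working session

There is one attempt and no reset: what is moved stays moved. The work goes in short steps, Python scripts to look and compute and a tool call to move; the robot and the scene stay as the last step left them, time stands still between calls to the robot, and variables do not carry over. Pictures are saved under pics/ and viewed, at most 14 in all, crops included, and the job is handed in when it is done.

Besides the shell and the picture viewer there is one more tool, called after "Call:" as name(argument=value, ...) on one line, values as JSON. jog_arm: Moves the arm, as the interface text tells. Its arguments: {"type":"object","properties":{"turn":{"type":"array"},"translation":{"type":"array"},"grip":{"type":"array"},"force":{"type":"number"}},"required":["turn","translation","grip"]}

```bash
mkdir -p pics
cat > h.py <<'E'
import numpy as np, cv2
from plant import r, cams, models
from scipy.spatial.transform import Rotation as R
def save(cam,name):
    im=cams.snapshot(cam); cv2.imwrite('pics/'+name,im[:,:,::-1]); return im
def pix(cam,p,P=None):
    P=P or cams.camera_params(cam); c=R.from_quat(P['orientation']).inv().apply(np.array(p)-P['eye'])
    return P['cx']+P['fx']*c[0]/-c[2], P['cy']+P['fy']*-c[1]/-c[2]
def ground(cam,u,v,z,P=None):
    P=P or cams.camera_params(cam); d=R.from_quat(P['orientation']).apply([(u-P['cx'])/P['fx'],-(v-P['cy'])/P['fy'],-1])
    e=np.array(P['eye']); return e+d*(z-e[2])/d[2]
E
python3 - <<'E'
from h import *
np.set_printoptions(precision=4,suppress=True)
print(r.get_state())
for c in ['top','scene']:
    save(c,c+'0.png'); print(c,cams.camera_params(c))
    for n in ['strip','stop','mark_a','socket_xl_mid','socket_l_mid','socket_m_mid','socket_s_mid']:
        for d in models.place_of(c,n): print(n,round(d['p'],2),np.round(d['position'],4),np.round(pix(c,d['position'])))
E
```

```text
{'clock': 0.0, 'q': array([ 1.1458,  0.69  , -0.1945,  1.5663,  0.1573,  0.9025, -0.2151]), 'qd': array([-0.0001,  0.0007, -0.0011,  0.0003,  0.0014, -0.0006, -0.0005]), 'joint_torque': array([  0.0003, -52.7564,  -1.2669, -15.3428,  -0.0527,   0.0068,
         0.0002]), 'tool_pos': array([ 0.2765, -0.5598,  0.2286]), 'eef_rot': array([ 0.9738,  0.2274, -0.0003, -0.0009]), 'contact_force': array([0.513, 0.196, 0.075]), 'moment': array([-0.0154, -0.0058,  0.014 ]), 'finger_force': 0.0, 'opening': 1.0014043642732058}
top {'fx': 536.1419039214026, 'fy': 536.1419039214026, 'cx': 317.1067897434504, 'cy': 240.37801030093624, 'eye': array([ 0.4192, -0.0201,  1.1806]), 'orientation': array([ 0.0593, -0.0602, -0.6949,  0.7142])}
strip 0.81 [ 0.4792  0.026  -0.0014] [295. 304.]
strip 0.38 [0.4793 0.0592 0.0141] [279. 303.]
stop 0.62 [0.4832 0.1882 0.0144] [220. 299.]
stop 0.35 [0.4468 0.3436 0.0278] [145. 314.]
mark_a 0.84 [0.4778 0.1282 0.011 ] [248. 303.]
mark_a 0.82 [ 0.4786 -0.0118  0.0154] [312. 304.]
mark_a 0.6 [0.4805 0.0567 0.015 ] [280. 302.]
mark_a 0.56 [ 0.4735 -0.0832  0.0109] [345
[... 627 characters left out ...]
 0.4557, 0.7616])}
strip 0.55 [ 0.4763  0.0244 -0.0009] [306. 226.]
stop 0.87 [0.4822 0.1847 0.0114] [364. 206.]
mark_a 0.67 [ 0.4701 -0.0818  0.0144] [263. 232.]
mark_a 0.51 [ 0.4754 -0.0129  0.0047] [291. 228.]
socket_xl_mid 0.61 [0.4466 0.3425 0.0273] [407. 180.]
socket_xl_mid 0.55 [ 0.471   0.0231 -0.0035] [304. 226.]
socket_l_mid 0.97 [0.6759 0.0632 0.0252] [365. 258.]
socket_l_mid 0.89 [0.7894 0.2326 0.019 ] [465. 266.]
socket_l_mid 0.58 [0.6453 0.1489 0.0227] [390. 240.]
socket_l_mid 0.58 [0.5843 0.0747 0.0251] [347. 234.]
socket_m_mid 0.74 [ 0.6745 -0.135   0.0201] [277. 290.]
socket_m_mid 0.18 [0.4849 0.1863 0.0103] [365. 207.]
socket_s_mid 0.55 [ 0.4952 -0.3483  0.0227] [144. 270.]
```

View pics/top0.png

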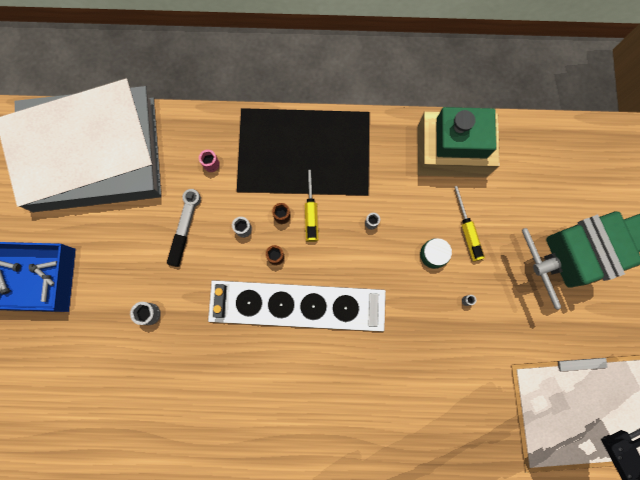

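```bash
python3 -c "
import cv2
a=cv2.imread('pics/top0.png')[130:280,180:330]; b=cv2.imread('pics/scene0.png')[190:300,320:490]
cv2.imwrite('pics/crop1.png',cv2.hconcat([cv2.resize(a,(400,400)),cv2.resize(b,(400,400))]))"
```

```text
(no output)
```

View pics/crop1.png

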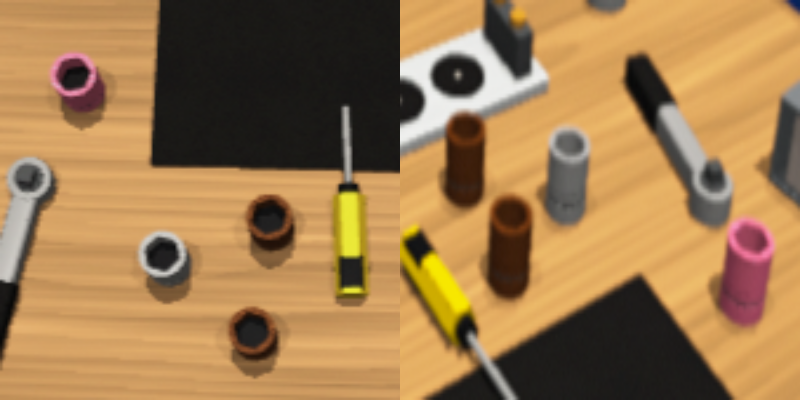

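The picture shows the strip with its stop on the left, at (219,301), and the marks at (249,303), (281,305), (313,307) and (345,308). XL is at (144,314), M at (372,221) and S at (470,300).

Candidates for L are the steel one at (241,227), brown ones at (281,213) and (275,255), and a pink one at (208,160). The crop confirms that (241,227) is the only grey steel one, so that is the socket meant.

Run:
```python
from h import *
np.set_printoptions(precision=4,suppress=True)
im=cv2.imread('pics/top0.png'); 
g=im.max(2)
P=cams.camera_params('top')
m=(g<70).astype(np.uint8); n,l,s,c=cv2.connectedComponentsWithStats(m[270:340,200:390])
pts=[]
for i in range(1,n):
    if 300<s[i][4]<900: q=ground('top',c[i][0]+200,c[i][1]+270,.012,P); print(s[i],c[i]+[200,270],q); pts.append(q)
save('top','t1.png');save('scene','s1.png')
for n,z,(x,y) in [('xl',.028,(.449,.341)),('l',.024,(.6445,.15)),('m',.021,(.667,-.137)),('s',.019,(.495,-.349))]:
  for cam in ['top','scene']:
    for d in models.masks_of(cam,f'socket_{n}_mid'):
        v,u=np.nonzero(d['pixels']); q=ground(cam,u.mean(),v.mean(),z)
        if np.hypot(q[0]-x,q[1]-y)<.03: print(n,cam,round(d['p'],2),len(u),q)
S=r.get_state();print(S['clock'],R.from_quat(S['eef_rot']).as_matrix())
print(cams.camera_params('wrist'))
```

```text
[ 36  20  26  26 508] [248.3327 302.6437] [0.4779 0.1264 0.012 ]
[ 68  22  26  26 510] [280.6059 304.3216] [0.4762 0.0564 0.012 ]
[101  23  25  27 507] [312.9034 306.1617] [ 0.4742 -0.0137  0.012 ]
[133  25  26  27 514] [345.1965 307.9105] [ 0.4723 -0.0837  0.012 ]
xl top 0.81 601 [0.4483 0.3422 0.028 ]
xl scene 0.74 468 [0.4425 0.3498 0.028 ]
l top 0.57 292 [0.6432 0.1469 0.024 ]
l scene 0.61 443 [0.6411 0.1521 0.024 ]
m top 0.67 211 [ 0.6647 -0.1397  0.021 ]
m scene 0.57 397 [ 0.6624 -0.1354  0.021 ]
s scene 0.71 271 [ 0.4915 -0.3467  0.019 ]
1.3 [[ 0.8966  0.4429  0.    ]
 [ 0.4429 -0.8966 -0.    ]
 [-0.      0.     -1.    ]]
{'fx': 371.64829954431775, 'fy': 371.64829954431775, 'cx': 315.0339626884736, 'cy': 240.95436585624537, 'eye': array([ 0.3494, -0.5247,  0.3836]), 'orientation': array([-0.1333,  0.0833, -0.5209,  0.839 ])}
```

Call:
jog_arm(turn=[[0,0,-0.18],[0,0,-0.36],[0,0,-0.54],[0,0,-0.72],[0,0,-0.9],[0,0,-1.08],[0,0,-1.112],[0,0,-1.112],[0,0,-1.112],[0,0,-1.112],[0,0,-1.112],[0,0,-1.112]], translation=[[0.037,-0.037,0],[0.073,-0.075,0],[0.109,-0.112,0],[0.145,-0.151,0],[0.145,-0.151,0],[0.2,-0.13,0],[0.24,-0.11,0.01],[0.287,-0.0945,0.03],[0.287,-0.0945,0.03],[0.287,-0.0945,0.03],[0.287,-0.0945,0.03],[0.287,-0.0945,0.03]], grip=[0,0,0,0,0,0,0,0,0,0,0,0])

```text
clock: 2.8
tool_pos: [0.4913, -0.3494, 0.2]
eef_rot: [0.708, 0.707, -0.0, 0.0]
contact_force: [-0.3, 0.3, 0.9]
opening: 0.999
finger_force: 0.0
```

```bash
cat >> h.py <<'E'
def wpix(p,P):
    c=R.from_quat(P['orientation']).inv().apply(np.array(p)-P['eye']); d=np.array([c[0],-c[1],-c[2]])
    t=np.arctan2(np.hypot(d[0],d[1]),d[2]); ph=np.arctan2(d[1],d[0]); return P['cx']+P['fx']*t*np.cos(ph),P['cy']+P['fx']*t*np.sin(ph)
def wground(u,v,z,P):
    a,b=(u-P['cx'])/P['fx'],(v-P['cy'])/P['fx']; t=np.hypot(a,b); k=np.sin(t)/t if t else 1
    d=R.from_quat(P['orientation']).apply([a*k,-b*k,-np.cos(t)]); e=np.array(P['eye']); return e+d*(z-e[2])/d[2]
def look(name,Z,xy,fn,tol=.03):
    np.set_printoptions(precision=4,suppress=True)
    P=cams.camera_params('wrist'); save('wrist',fn)
    for d in models.place_of('wrist',name): print(name,'place',round(d['p'],2),d['position'],np.round(wpix(d['position'],P)))
    for d in models.masks_of('wrist',name):
        v,u=np.nonzero(d['pixels']); q=wground(u.mean(),v.mean(),Z,P)
        if np.hypot(q[0]-xy[0],q[1]-xy[1])<tol: print('mask',round(d['p'],2),len(u),q)
    S=r.get_state(); print(S['clock'],S['tool_pos'],R.from_quat(S['eef_rot']).as_matrix().ravel())
E
python3 -c "
from h import *
look('socket_s_mid',.019,(.4925,-.348),'w1.png')"
```

```text
socket_s_mid place 0.62 [0.4957, -0.3413, 0.0176] [320. 203.]
mask 0.86 646 [ 0.4986 -0.3471  0.019 ]
2.95 [ 0.4919 -0.349   0.1998] [ 0.0007  1.      0.0002  1.     -0.0007 -0.0005 -0.0005  0.0002 -1.    ]
```

View pics/w1.png

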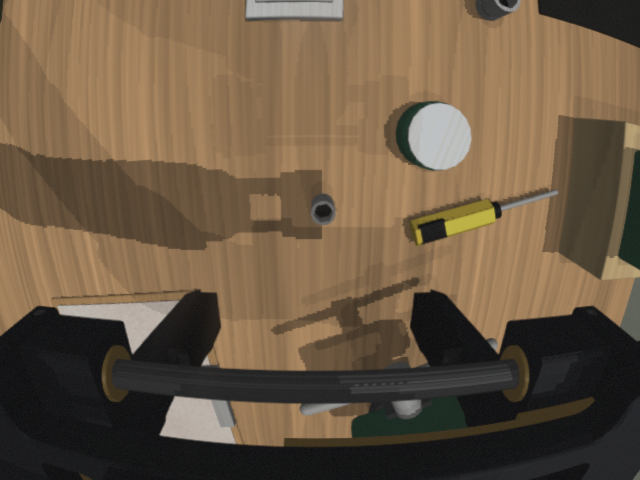

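```bash
python3 -c "
from h import *
np.set_printoptions(precision=4,suppress=True)
P=cams.camera_params('wrist')
print(wground(323,211,.038,P),ground('top',470.3,299.7,.038))
for z in (.02,.04,.06,.08,.1): print(z,wground(440,136,z,P),ground('top',437,252,z))"
```

```text
[ 0.499  -0.3437  0.038 ] [ 0.4957 -0.3476  0.038 ]
0.02 [ 0.6071 -0.2755  0.02  ] [ 0.599 -0.282  0.02 ]
0.04 [ 0.6002 -0.2751  0.04  ] [ 0.5959 -0.2775  0.04  ]
0.06 [ 0.5933 -0.2746  0.06  ] [ 0.5928 -0.273   0.06  ]
0.08 [ 0.5864 -0.2742  0.08  ] [ 0.5897 -0.2685  0.08  ]
0.1 [ 0.5795 -0.2737  0.1   ] [ 0.5866 -0.2639  0.1   ]
```

Call:
jog_arm(turn=[[0,0,0],[0,0,0],[0,0,0],[0,0,0],[0,0,0],[0,0,0],[0,0,0],[0,0,0],[0,0,0],[0,0,0],[0,0,0],[0,0,0]], translation=[[0.002,0.005,0.06],[0.002,0.005,0.12],[0.002,0.005,0.155],[0.002,0.005,0.172],[0.002,0.005,0.172],[0.002,0.005,0.172],[0.002,0.005,0.172],[0.002,0.005,0.172],[0.002,0.005,0.172],[0.002,0.005,0.172],[0.002,0.005,0.172],[0.002,0.005,0.172]], grip=[0,0,0,0,0,1,1,1,1,1,1,1], force=20)

```text
clock: 4.45
tool_pos: [0.4974, -0.3465, 0.0274]
eef_rot: [0.707, 0.707, 0.0, 0.0]
contact_force: [0.1, 0.3, 0.7]
opening: 0.23
finger_force: 15.4
```

Call:
jog_arm(turn=[[0,0,0],[0,0,0],[0,0,0],[0,0,0],[0,0,0]], translation=[[0,0,-0.03],[0,0,-0.07],[0,0,-0.1],[0,0,-0.1],[0,0,-0.1]], grip=[1,1,1,1,1])

```text
clock: 5.08
tool_pos: [0.4965, -0.3464, 0.1264]
eef_rot: [0.707, 0.707, -0.0, -0.001]
contact_force: [0.1, 0.4, -1.1]
opening: 0.22
finger_force: 20.0
```

```bash
python3 -c "
from h import *
P=cams.camera_params('wrist');S=r.get_state();save('wrist','w2.png');t=S['tool_pos'];print(t,S['opening'],S['finger_force'])
im=cv2.imread('pics/w2.png')
u,v=map(int,wpix(t+[0,0,.012],P)); print(u,v)
for dy in (-.01,-.005,0,.005,.01):
  a=wpix(t+[0,dy,.012],P); print(dy,a); cv2.circle(im,(int(a[0]),int(a[1])),1,(0,0,255),-1)
v=min(max(v,90),390);cv2.imwrite('pics/w2c.png',cv2.resize(im[v-90:v+90,u-120:u+120],(800,600)))"
```

```text
[ 0.49646221 -0.3463786   0.12643264] 0.22042233703462566 19.994046092033386
314 315
-0.01 (np.float64(314.922862612841), np.float64(335.1339313895206))
-0.005 (np.float64(314.927705682757), np.float64(325.7059277382514))
0 (np.float64(314.9327299164239), np.float64(315.98022807247963))
0.005 (np.float64(314.9379380053982), np.float64(305.9564620271993))
0.01 (np.float64(314.94333182411566), np.float64(295.6359694534501))
```

View pics/w2c.png

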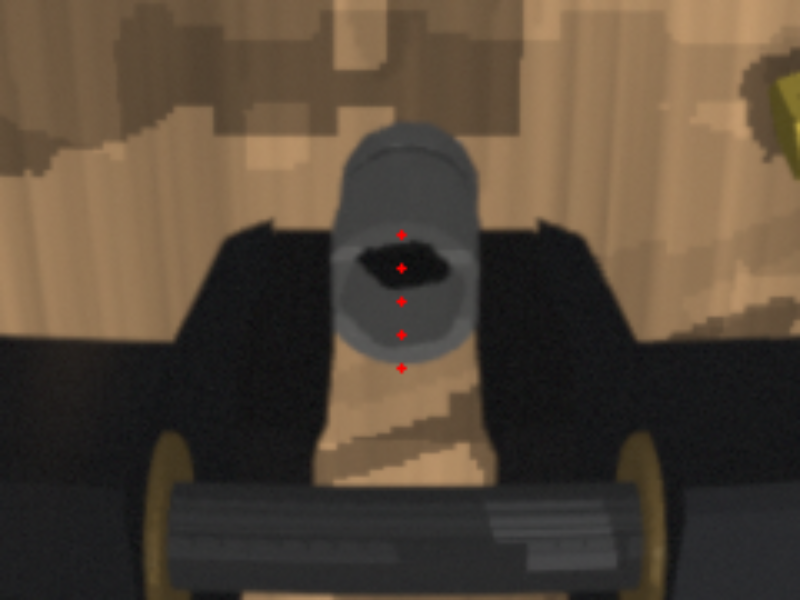

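The small socket is upright and centred in the grip: its rim centre in the crop is at about (405,297), on the TCP line. Next I move towards the strip and measure the marks from the wrist camera on the way.

Call:
jog_arm(turn=[[0,0,0],[0,0,0],[0,0,0],[0,0,0],[0,0,0],[0,0,0]], translation=[[0.04,-0.005,-0.02],[0.1,-0.014,-0.04],[0.15,-0.02,-0.04],[0.186,-0.025,-0.04],[0.186,-0.025,-0.04],[0.186,-0.025,-0.04]], grip=[1,1,1,1,1,1])

```text
clock: 5.88
tool_pos: [0.4719, -0.1613, 0.1666]
eef_rot: [0.707, 0.707, -0.001, -0.0]
contact_force: [1.1, 0.3, -0.6]
opening: 0.219
finger_force: 20.0
```

```bash
cat > marks.py <<'E'
from h import *
np.set_printoptions(precision=4,suppress=True)
P=cams.camera_params('wrist');im=save('wrist','w3.png')
print(r.get_state()['tool_pos'])
for d in models.masks_of('wrist','mark_a'):
    if d['p']<.3: continue
    v,u=np.nonzero(d['pixels']); 
    h=cv2.convexHull(np.c_[u,v].astype(np.float32))[:,0]; q=np.array([wground(a,b,.012,P) for a,b in h])[:,:2].astype(np.float32)
    print(round(d['p'],2),len(u),np.round([u.mean(),v.mean()]),cv2.minEnclosingCircle(q), cv2.fitEllipse(q)[0] if len(q)>5 else '')
E
python3 marks.py
```

```text
[ 0.472  -0.1619  0.1667]
0.92 3737 [320.  43.] ((0.47619950771331787, -0.011663713492453098), 0.029560595750808716) (0.4762079119682312, -0.01196352019906044)
0.75 3811 [318. 125.] ((0.4742351472377777, -0.08159500360488892), 0.029304247349500656) (0.4742426872253418, -0.08173737674951553)
```

View pics/w3.png

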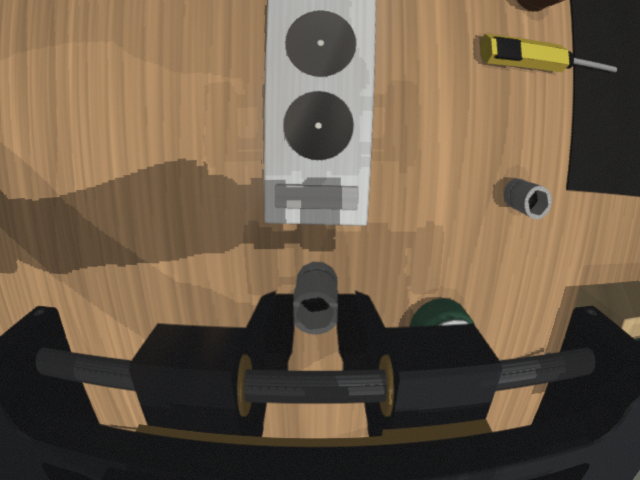

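Call:
jog_arm(turn=[[0,0,0],[0,0,0],[0,0,0],[0,0,0],[0,0,0],[0,0,0],[0,0,0],[0,0,0]], translation=[[0.05,0.001,0],[0.0785,0.002,0.03],[0.0785,0.002,0.08],[0.0785,0.002,0.11],[0.0785,0.002,0.122],[0.0785,0.002,0.127],[0.0785,0.002,0.127],[0.0785,0.002,0.127]], grip=[1,1,1,1,1,1,1,1])

```text
clock: 6.98
tool_pos: [0.4749, -0.0823, 0.0413]
eef_rot: [0.707, 0.707, 0.001, 0.001]
contact_force: [-0.0, 0.7, -0.2]
opening: 0.217
finger_force: 20.0
```

```bash
python3 -c "
from h import *
np.set_printoptions(precision=4,suppress=True)
S=r.get_state();print(S['tool_pos'],S['contact_force'])
P=cams.camera_params('wrist'); t=S['tool_pos']+np.array([0,0,.012]); print(wpix(t,P))
P['eye']=P['eye']+np.array([.472,-.1617,.1667])-S['tool_pos']
print('M rim',wground(538,202,.042,P),ground('top',373,219.5,.042))
"
```

```text
[ 0.4749 -0.0823  0.0413] [-0.0348  0.7432 -0.2081]
(np.float64(315.0069450215868), np.float64(315.9562213188717))
M rim [ 0.6667 -0.1363  0.042 ] [ 0.6631 -0.1389  0.042 ]
```

Call:
jog_arm(turn=[[0,0,0],[0,0,0],[0,0,0],[0,0,0],[0,0,0],[0,0,0],[0,0,0],[0,0,0],[0,0,0],[0,0,0],[0,0,0],[0,0,0]], translation=[[0,-0.001,0.0015],[0,-0.001,0.0015],[0,-0.001,0.0015],[0,-0.001,0.0015],[0,-0.001,0.0015],[0,-0.001,0.0015],[0,-0.001,-0.03],[0,-0.001,-0.08],[-0.02,0.06,-0.11],[-0.04,0.12,-0.11],[-0.055,0.192,-0.11],[-0.055,0.192,-0.11]], grip=[1,1,0,0,0,0,0,0,0,0,0,0])

```text
clock: 8.48
tool_pos: [0.6692, -0.1384, 0.1502]
eef_rot: [0.708, 0.706, 0.001, 0.001]
contact_force: [-1.1, 0.1, -0.1]
opening: 0.998
finger_force: 0.0
```

```bash
cat > ck.py <<'E'
import sys
from h import *
# ck.py socketname height x y
n,H,x,y=sys.argv[1],*map(float,sys.argv[2:5])
look(f'socket_{n}_mid',H/2,(x,y),f'w_{n}_{sys.argv[5]}.png')
E
python3 ck.py m .042 .665 -.1375 0; python3 -c "
from h import *
save('top','t2.png')
for d in models.place_of('top','socket_s_mid'): print(d)
im=cv2.imread('pics/t2.png'); a=im[270:340,200:400]; w=cv2.imread('pics/w_m_0.png')
cv2.imwrite('pics/c2.png',cv2.vconcat([cv2.resize(a,(600,210)),cv2.resize(w,(520,390))[:,:,:].copy() if 0 else cv2.resize(w,(600,390))]))"
```

```text
socket_m_mid place 0.73 [0.6668, -0.1328, 0.0206] [311. 220.]
socket_m_mid place 0.22 [0.478, 0.0237, 0.0017] [100.  50.]
mask 0.61 1649 [ 0.6662 -0.1376  0.021 ]
8.625 [ 0.666  -0.1369  0.1497] [ 0.0002  1.     -0.001   1.     -0.0002  0.0002  0.0002 -0.001  -1.    ]
{'position': [0.4709, -0.0842, 0.0313], 'p': 0.52}
```

View pics/c2.png

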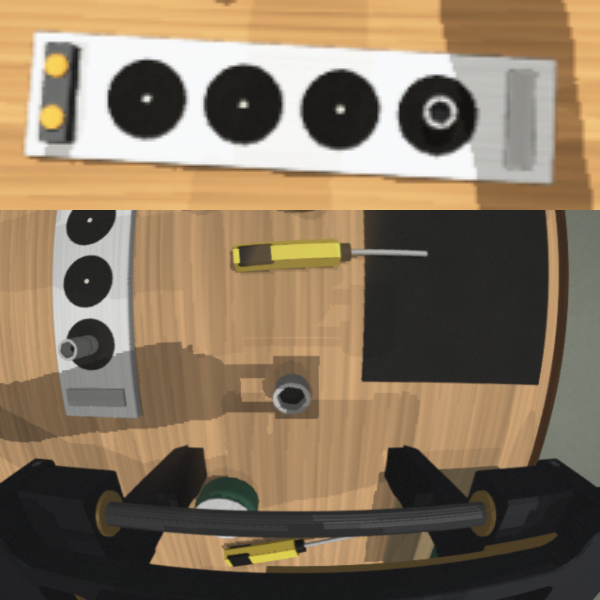

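S stands near the middle of its mark, with its rim at (440,112) in the upper crop. M is directly below the gripper, at (292,393) in the lower one.

Call:
jog_arm(turn=[[0,0,0],[0,0,0],[0,0,0],[0,0,0],[0,0,0],[0,0,0],[0,0,0],[0,0,0],[0,0,0],[0,0,0]], translation=[[-0.0005,0,0.06],[-0.0005,0,0.105],[-0.0005,0,0.122],[-0.0005,0,0.122],[-0.0005,0,0.122],[-0.0005,0,0.122],[-0.0005,0,0.122],[-0.0005,0,0.122],[-0.0005,0,0.122],[-0.0005,0,0.122]], grip=[0,0,0,0,1,1,1,1,1,1], force=25)

```text
clock: 9.98
tool_pos: [0.6663, -0.1375, 0.0284]
eef_rot: [0.707, 0.707, -0.0, -0.0]
contact_force: [-0.5, -0.2, 0.5]
opening: 0.344
finger_force: 0.1
```

```bash
python3 -c "
from h import *
np.set_printoptions(precision=4,suppress=True)
print(ground('top',346.7,307.3,.05))
S=r.get_state();P=cams.camera_params('wrist');im=cv2.imread('pics/w3.png');im=save('wrist','w4.png')[:,:,::-1].copy();t=S['tool_pos'];print(t)
for dy in (-.015,0,.015):
  a=wpix([t[0],t[1]+dy,.042],P);cv2.circle(im,(int(a[0]),int(a[1])),1,(0,0,255),-1)
cv2.imwrite('pics/w4c.png',cv2.resize(im[225:405,195:435],(600,450)))"
```

```text
[ 0.472  -0.0847  0.05  ]
[ 0.6663 -0.1375  0.0284]
```

View pics/w4c.png

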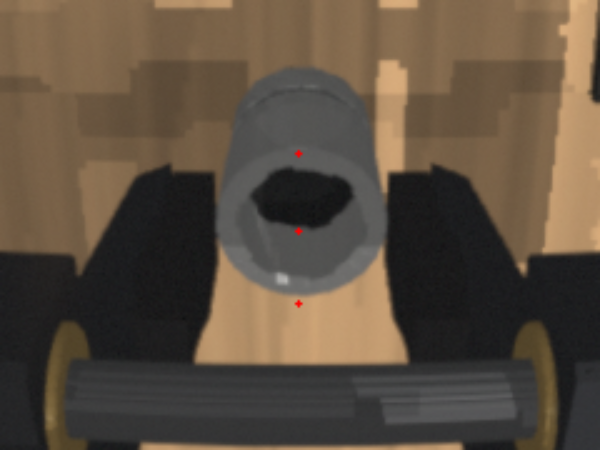

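S came out centred within about 1 mm in the top camera. M sits about 1–2 mm to +y of the TCP, which I'll allow for.

Call:
jog_arm(turn=[[0,0,0],[0,0,0],[0,0,0],[0,0,0],[0,0,0],[0,0,0],[0,0,0],[0,0,0],[0,0,0],[0,0,0],[0,0,0],[0,0,0],[0,0,0],[0,0,0],[0,0,0]], translation=[[0,0,0],[0,0,0],[0,0,-0.04],[0,0,-0.09],[0.03,-0.04,-0.13],[0.06,-0.08,-0.13],[0.09,-0.13,-0.13],[0.1245,-0.1905,-0.13],[0.1245,-0.1905,-0.13],[0.1245,-0.1905,-0.1],[0.1245,-0.1905,-0.05],[0.1245,-0.1905,-0.022],[0.1245,-0.1905,-0.013],[0.1245,-0.1905,-0.013],[0.1245,-0.1905,-0.013]], grip=[1,1,1,1,1,1,1,1,1,1,1,1,1,1,1])

```text
clock: 11.9
tool_pos: [0.4767, -0.0131, 0.0422]
eef_rot: [0.707, 0.707, 0.001, 0.001]
contact_force: [-0.6, -0.5, -0.7]
opening: 0.323
finger_force: 25.0
```

Call:
jog_arm(turn=[[0,0,0],[0,0,0],[0,0,0],[0,0,0],[0,0,0],[0,0,0],[0,0,0],[0,0,0],[0,0,0],[0,0,0],[0,0,0],[0,0,0],[0,0,0],[0,0,0]], translation=[[0,-0.001,0.0015],[0,-0.001,0.0015],[0,-0.001,0.0015],[0,-0.001,0.0015],[0,-0.001,0.0015],[0,-0.001,0.0015],[0,-0.001,-0.03],[0,-0.001,-0.08],[0.04,0.04,-0.12],[0.08,0.08,-0.12],[0.12,0.12,-0.12],[0.1615,0.168,-0.12],[0.1615,0.168,-0.12],[0.1615,0.168,-0.12]], grip=[1,1,0,0,0,0,0,0,0,0,0,0,0,0])

```text
clock: 13.65
tool_pos: [0.6427, 0.1476, 0.1606]
eef_rot: [0.707, 0.707, -0.001, -0.0]
contact_force: [-0.6, 0.2, 0.1]
opening: 0.997
finger_force: 0.0
```

```bash
python3 ck.py l .048 .643 .149 0; python3 -c "
from h import *
save('top','t3.png')
for d in models.place_of('top','socket_m_mid'): print(d)
im=cv2.imread('pics/t3.png'); a=im[270:340,200:400]; w=cv2.imread('pics/w_l_0.png')
cv2.imwrite('pics/c3.png',cv2.vconcat([cv2.resize(a,(600,210)),cv2.resize(w,(600,390))]))"
```

```text
socket_l_mid place 0.87 [0.7935, 0.2325, 0.025] [497. 128.]
socket_l_mid place 0.81 [0.588, 0.0759, 0.026] [253. 303.]
socket_l_mid place 0.8 [0.6452, 0.1511, 0.0227] [318. 220.]
socket_l_mid place 0.79 [0.6739, 0.065, 0.026] [350. 315.]
mask 0.71 2328 [0.644  0.1476 0.024 ]
13.8 [0.6428 0.1465 0.1613] [ 0.0012  1.     -0.0013  1.     -0.0012 -0.0018 -0.0018 -0.0012 -1.    ]
```

View pics/c3.png

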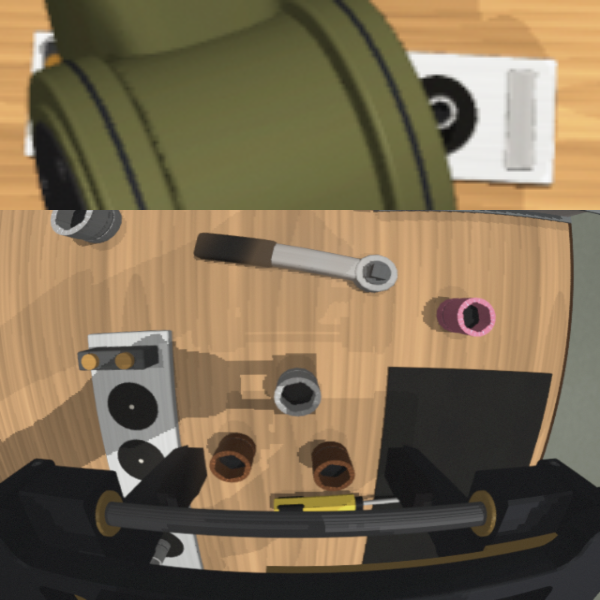

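M appears placed; the arm hides it in the top view. L, the grey steel socket at (297,391) in the lower crop, is right under the gripper, and the two brown look-alikes at (233,460) and (333,465) are clear.

Call:
jog_arm(turn=[[0,0,0],[0,0,0],[0,0,0],[0,0,0],[0,0,0],[0,0,0],[0,0,0],[0,0,0],[0,0,0],[0,0,0],[0,0,0]], translation=[[0.0005,0,0.06],[0.0005,0,0.11],[0.0005,0,0.13],[0.0005,0,0.13],[0.0005,0,0.13],[0.0005,0,0.13],[0.0005,0,0.13],[0.0005,0,0.13],[0.0005,0,0.13],[0.0005,0,0.13],[0.0005,0,0.13]], grip=[0,0,0,0,1,1,1,1,1,1,1], force=30)

```text
clock: 15.28
tool_pos: [0.644, 0.1489, 0.0315]
eef_rot: [0.707, 0.707, 0.0, 0.0]
contact_force: [0.2, -0.4, 0.7]
opening: 0.415
finger_force: 30.0
```

```bash
cat > g.py <<'E'
import sys
from h import *
H=float(sys.argv[1]);D=float(sys.argv[2]);f=sys.argv[3]
S=r.get_state();P=cams.camera_params('wrist');im=save('wrist',f+'.png')[:,:,::-1].copy();t=S['tool_pos'];print(t)
for dy in (-D/2,0,D/2):
  a=wpix([t[0],t[1]+dy,H],P);cv2.circle(im,(int(a[0]),int(a[1])),1,(0,0,255),-1)
cv2.imwrite('pics/'+f+'c.png',cv2.resize(im[225:405,195:435],(600,450)))
E
python3 g.py .048 .038 w5
```

```text
[0.64396755 0.14894341 0.03148528]
```

View pics/w5c.png

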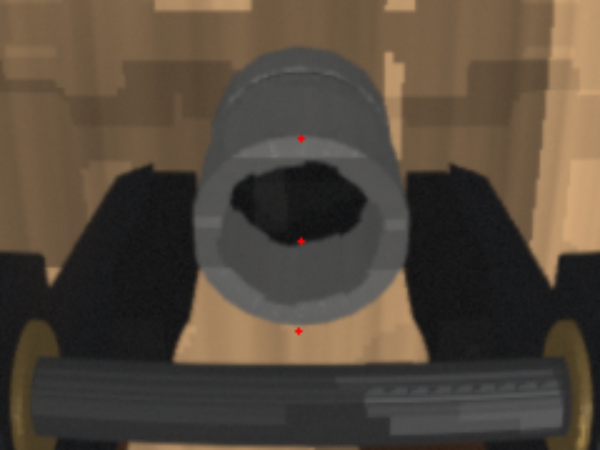

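Call:
jog_arm(turn=[[0,0,0],[0,0,0],[0,0,0],[0,0,0],[0,0,0],[0,0,0],[0,0,0],[0,0,0],[0,0,0],[0,0,0],[0,0,0],[0,0,0],[0,0,0]], translation=[[0,0,-0.03],[0,0,-0.08],[-0.02,-0.04,-0.13],[-0.045,-0.08,-0.13],[-0.07,-0.125,-0.13],[-0.092,-0.1665,-0.13],[-0.092,-0.1665,-0.13],[-0.092,-0.1665,-0.1],[-0.092,-0.1665,-0.05],[-0.092,-0.1665,-0.022],[-0.092,-0.1665,-0.013],[-0.092,-0.1665,-0.013],[-0.092,-0.1665,-0.013]], grip=[1,1,1,1,1,1,1,1,1,1,1,1,1])

```text
clock: 16.95
tool_pos: [0.4782, 0.0573, 0.045]
eef_rot: [0.707, 0.707, 0.001, 0.0]
contact_force: [0.2, 0.6, -3.1]
opening: 0.421
finger_force: 30.0
```

Call:
jog_arm(turn=[[0,0,0],[0,0,0],[0,0,0],[0,0,0],[0,0,0],[0,0,0],[0,0,0],[0,0,0],[0,0,0],[0,0,0],[0,0,0],[0,0,0],[0,0,0],[0,0,0],[0,0,0]], translation=[[0,0,0.0015],[0,0,0.0015],[0,0,0.0015],[0,0,0.0015],[0,0,0.0015],[0,0,0.0015],[0,0,-0.03],[0,0,-0.08],[0.05,-0.005,-0.13],[0.11,-0.01,-0.14],[0.17,-0.015,-0.14],[0.23,-0.02,-0.14],[0.284,-0.0285,-0.14],[0.284,-0.0285,-0.14],[0.284,-0.0285,-0.14]], grip=[1,1,0,0,0,0,0,0,0,0,0,0,0,0,0])

```text
clock: 18.82
tool_pos: [0.4486, 0.3399, 0.184]
eef_rot: [0.707, 0.707, -0.001, 0.001]
contact_force: [-0.1, -0.5, 0.1]
opening: 1.002
finger_force: 0.0
```

```bash
python3 ck.py xl .056 .4485 .3415 0; python3 -c "
from h import *
save('top','t4.png')
im=cv2.imread('pics/t4.png'); a=im[270:340,200:400]; w=cv2.imread('pics/w_xl_0.png')
cv2.imwrite('pics/c4.png',cv2.vconcat([cv2.resize(a,(600,210)),cv2.resize(w,(600,390))]))"
```

```text
socket_xl_mid place 0.81 [0.4488, 0.3461, 0.025] [315. 210.]
mask 0.67 3195 [0.4506 0.3417 0.028 ]
18.975 [0.4494 0.3388 0.1842] [ 0.0026  1.      0.      1.     -0.0026 -0.0018 -0.0018  0.     -1.    ]
```

View pics/c4.png

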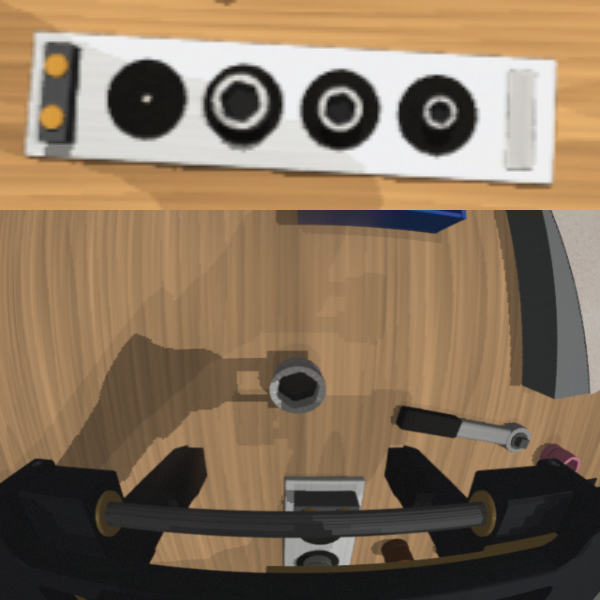

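S, M and L stand on their marks, with rims at (440,112), (341,108) and (240,101) in the upper crop. XL is below the gripper at (297,386).

Call:
jog_arm(turn=[[0,0,0],[0,0,0],[0,0,0],[0,0,0],[0,0,0],[0,0,0],[0,0,0],[0,0,0],[0,0,0],[0,0,0],[0,0,0]], translation=[[0.001,0.001,0.06],[0.001,0.001,0.12],[0.001,0.001,0.15],[0.001,0.001,0.15],[0.001,0.001,0.15],[0.001,0.001,0.15],[0.001,0.001,0.15],[0.001,0.001,0.15],[0.001,0.001,0.15],[0.001,0.001,0.15],[0.001,0.001,0.15]], grip=[0,0,0,0,1,1,1,1,1,1,1], force=40)

```text
clock: 20.4
tool_pos: [0.4503, 0.3421, 0.0349]
eef_rot: [0.707, 0.707, 0.001, 0.0]
contact_force: [0.4, -1.0, 5.3]
opening: 0.532
finger_force: 40.0
```

```bash
python3 g.py .056 .048 w6
```

```text
[0.45033138 0.34212676 0.03490216]
```

View pics/w6c.png

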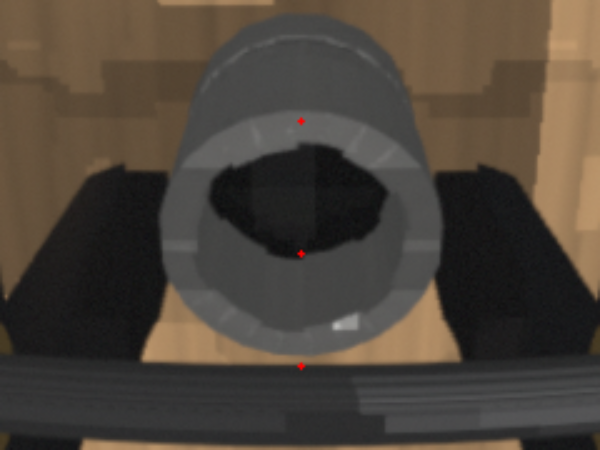

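Call:
jog_arm(turn=[[0,0,0],[0,0,0],[0,0,0],[0,0,0],[0,0,0],[0,0,0],[0,0,0],[0,0,0],[0,0,0],[0,0,0],[0,0,0],[0,0,0],[0,0,0],[0,0,0]], translation=[[0,0,-0.03],[0,0,-0.08],[-0.04,0.005,-0.13],[-0.09,0.012,-0.13],[-0.14,0.02,-0.13],[-0.19,0.026,-0.13],[-0.2165,0.029,-0.13],[-0.2165,0.029,-0.13],[-0.2165,0.029,-0.1],[-0.2165,0.029,-0.05],[-0.2165,0.029,-0.022],[-0.2165,0.029,-0.013],[-0.2165,0.029,-0.013],[-0.2165,0.029,-0.013]], grip=[1,1,1,1,1,1,1,1,1,1,1,1,1,1])

```text
clock: 22.2
tool_pos: [0.4793, 0.1264, 0.0479]
eef_rot: [0.707, 0.707, 0.001, 0.0]
contact_force: [0.3, 0.0, -5.0]
opening: 0.532
finger_force: 40.0
```

Release, rise, and back off to −y so that the cameras see the row.

Call:
jog_arm(turn=[[0,0,0],[0,0,0],[0,0,0],[0,0,0],[0,0,0],[0,0,0],[0,0,0],[0,0,0],[0,0,0],[0,0,0],[0,0,0],[0,0,0],[0,0,0],[0,0,0],[0,0,0]], translation=[[0,0,0.0015],[0,0,0.0015],[0,0,0.0015],[0,0,0.0015],[0,0,0.0015],[0,0,0.0015],[0,0,-0.03],[0,0,-0.08],[0,0,-0.13],[0.05,-0.01,-0.15],[0.1,-0.02,-0.15],[0.15,-0.03,-0.15],[0.2,-0.03,-0.15],[0.2,-0.03,-0.15],[0.2,-0.03,-0.15]], grip=[1,1,0,0,0,0,0,0,0,0,0,0,0,0,0])

```text
clock: 24.08
tool_pos: [0.4486, 0.3243, 0.197]
eef_rot: [0.707, 0.707, -0.001, 0.001]
contact_force: [-0.0, -1.3, 0.7]
opening: 1.0
finger_force: 0.0
```

```bash
python3 -c "
from h import *
np.set_printoptions(precision=4,suppress=True)
save('top','t5.png');save('scene','s5.png')
im=cv2.imread('pics/t5.png'); b=cv2.imread('pics/s5.png')
cv2.imwrite('pics/c5.png',cv2.vconcat([cv2.resize(im[270:340,200:400],(800,280),interpolation=3),cv2.resize(b[180:260,220:420],(800,320))]))
for n,z,m in [('xl',.068,(.4779,.1264)),('l',.06,(.4762,.0564)),('m',.054,(.4742,-.0137)),('s',.05,(.4723,-.0837))]:
  print(n,'expected rim crop px',(np.array(pix('top',(*m,z)))-[200,270])*4)
  for d in models.place_of('top',f'socket_{n}_mid'): print(round(d['p'],2),np.array(d['position'][:2])-m)
"
```

```text
xl expected rim crop px [180.0755 124.8025]
l expected rim crop px [316.5523 132.6534]
0.87 [0.0005 0.0035]
0.66 [0.1989 0.008 ]
0.6 [0.0005 0.0695]
0.53 [0.3121 0.1713]
0.52 [0.1048 0.0172]
m expected rim crop px [451.3565 140.7928]
0.49 [-0.0029 -0.0025]
s expected rim crop px [584.8728 148.4814]
0.39 [-0.0004 -0.0022]
```

View pics/c5.png

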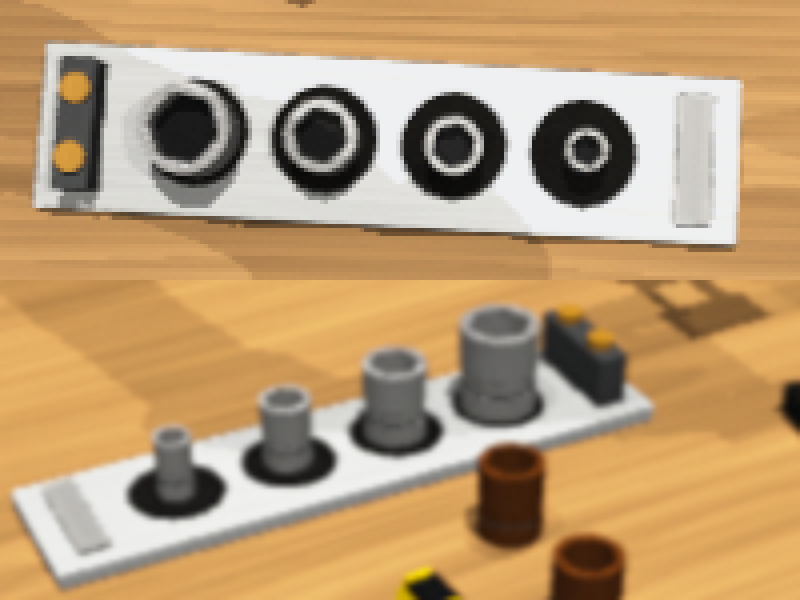

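All four stand upright, open end up, in size order from the stop, each within about 2 mm of its mark centre. The hole centres in the upper crop are (183,128), (322,137), (453,146) and (588,150), against expected (180,125), (317,133), (451,141) and (585,148).

```bash
python3 -c "
from plant import r
print(r.finish_job())"
```

```text
the job is handed in; nothing more can be done
None
```

The four sockets stand upright, open end up, on their marks in size order, the largest next to the stop and each within about 2 mm of its mark centre; the job was handed in at about 24 s on the robot's clock.

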